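# Lock a circuit board in the spray rig and give it a squirt of flux cleaner

## Robot

A 6-joint arm with a two-finger parallel gripper is mounted at the origin on the work surface. World frame = base frame: x ahead of the robot, y to its left, z up, the work surface at z = 0. Lengths are in mm, angles in rad, forces in N, time in s.
With the tool pointing down it reaches from about 375 to 900 mm from the base axis. Payload 3.1 kg.
Tool frame: the origin (TCP) lies midway between the tips of the shut fingers; the grasp point (between the pads) lies 19 mm behind it; y points along the fingers, x is the direction in which the jaws open and shut, and the axes are right-handed (so a half turn about y gives the same grasp; the last joint's range is limited). The gripper opens to 87 mm and grips with 3 to 60 N. Pads are 19 mm wide; open, the fingers measure 117 mm over their backs; the gripper's body (75 mm by 190 mm) begins 51 mm behind the grasp point.
Start: joints at [0.932, 0.527, 1.433, -0, 1.181, -0.178], TCP at [277.313, 560.084, 222.548] pointing down, gripper open.
Joint ranges: [-3.08, 3.08], [-0.75, 2.2], [0.22, 2.44], [-1.43, 4.57], [0, 2.65], [-2.85, 2.85]. Speed limits (rad/s): [2.79, 2.79, 3.14, 3.14, 3.14, 3.14].

## Interface

Orientations are given as a rotation vector (axis times angle).
In Python, from bench import manip gives the robot as it stands. The module is installed in compiled form; this text tells all that it offers. Calls block until the motion is done:
- manip.move_to(position, orientation): joint-space move of the TCP to a pose.
- manip.movel(position, ori=None, rate=150, f_stop=None): straight line of the TCP; ori=None keeps the orientation; rate is the mean speed in mm/s. With f_stop (N) it stops when the force on the tool has changed by that much, and returns True; else False.
- manip.move_joints(angles): joint-space move.
- manip.move_gripper(opening): finger opening in mm; the grip force is fixed at half the most; returns when the fingers have stopped.
- manip.pause(seconds).
- manip.solve_ik(position, orientation): joint angles nearest the present ones, or None.
- manip.get_obs(): the state.
- manip.snapshot(name): name is "scene" or "top" or "wrist"; returns a dict with "pixels" (480x640x3 uint8, red, green, blue), "depth" (480x640 float32, mm along the optical axis (not along the pixel's ray), 0 where there is no reading), "K" (3x3 intrinsics, pixels), "k1" (the pictures are not rectified: a ray, as slopes to the right and down, at radius r is drawn at 1 + k1 r^2 times it, then the intrinsics apply), "pose" (4x4, takes a point from camera to world coordinates); the wrist camera has in their place "tool_from_camera" (4x4, takes a point from camera to tool coordinates, whose origin is the TCP and whose axes are the tool frame's). Camera axes: x right, y down, z forward; pixel columns grow to the right and rows downward; lengths in mm; the calibration is good to about 2 mm. A picture is of the moment at which its call begins: read the wrist's pose just before it.
A pose or a line that the arm cannot do raises manip.PlanningError and nothing moves.
- manip.hand_in(): hands the job in, once; it reports no verdict.
The state is a dict: "time": time; "joint_pos": joint angles; "qd": joint speeds; "effort": joint torques, N m; "tool_pos": TCP position; "ee_rot": TCP orientation; "contact_force": force on the tool from outside, world axes, zero at the start; "ft_torque": the same for the moment, N m; "gripper_width": finger opening in mm.
Only numpy, scipy, OpenCV 4.12 (cv2) and the standard library are available. Lean on these libraries where they do the work, as an engineer would, in place of code of your own. Each camera call takes 0.05 s, during which the arm holds its last target. There are 200 camera calls.

## Task

Slide the circuit-board carriage along its rails by its red tab, away from the steel bar at its back, until it is fully home against the end stop. Then turn the orange lock knob clockwise until it clicks past its detent and stays at its stop when let go. Only then press the white nozzle cap of the blue cleaner can all the way down and let it spring back up, leaving the solder spool, the green can and the screwdriver where they are.

Things in the scene. Friction and masses are not known exactly. Their poses are not given: they have to be found in the camera images.
- rig: Fixed board-cleaning rig: aluminium base 120 x 340 mm with two rails. Origin under it at bench height, z up, +y along the rails to the end stop (dark block 56 mm high, face at y=118 mm), +x away from the robot (yaw within 0.3 rad). Board and parts reach 56 mm above the bench. A bar 36 mm high lies across the back end, y=-188 to -176 mm. Knob post at (-80, 50) mm: 50 mm high, 54 mm wide.
- carriage (a joint): Travel of the carriage with the green board along the rig's +y, in m: 0 is all the way back, 0.12 is fully home against the end stop. It slides with about 2.5 N of friction and stays where it is left; nothing holds it but friction.
- push_tab (a point): Point on the centre line of the red upright tab at the trailing (-y) end of the carriage, 85 mm above the bench. The tab is 50 mm wide (rig's x), 12 mm thick (rig's y), its top 105 mm above the bench, free down to 45 mm. With the carriage all the way back it is 31 mm from the low bar behind it. Push it from behind with shut fingers or pinch it from above. Axes parallel to the rig's.
- knob_grip (a point): Point on the vertical axis of the orange lock knob, 86 mm above the bench, 15 mm below the top of its bar grip. Bar 60 mm long, 14 mm thick, from 59 to 101 mm above the bench, white line on top. Site x runs along the bar towards the white line and the steel tongue below it (ends 55 mm from the axis, 52 to 58 mm above the bench), z up. Grip the bar across its thickness.
- lock_knob (a joint): Knob angle, rad, growing clockwise seen from above. 0: open, bar 1.25 rad anticlockwise of the rig's +x. 1.25: locked, at its stop, bar along the rig's +x, tongue over the carriage's edge. A sprung detent resists with up to about 0.18 N m, crest at 0.9: let go before it and the knob springs back; from about 1.0 on it snaps to 1.25 and stays.
- cap_top (a point): Centre of the top of the white nozzle cap (round, 38 mm across, 24 mm high, small red nozzle towards the rig) of the blue cleaner can, 54 mm in diameter, fixed upright in a dark round foot beyond the rig's end stop. Cap top 174 mm above the bench when up. z up.
- cap (a joint): How far the cap is pressed down, in m: 0 up, 0.007 fully down. It is sprung: about 1.5 N to start it and 5 N fully down.
- spool: Bystander: steel solder spool standing loose on the bench on the robot's side of the rig, 60 mm in diameter, 50 mm high; origin at the centre of its underside.
- duster: Bystander: loose green can with a paper label and a black lid, 52 mm in diameter, 130 mm high, standing beyond the rig; origin at the centre of its underside. Not the one to press.
- driver: Bystander: yellow-handled screwdriver lying on the bench beyond the rig; origin under its middle.
There are look-alikes about, which are no part of the job. What is shaped like the part that bears cap_top but turquoise is not meant.

How it is judged (in metres and radians):
On the way, in this order (a step that is already met when the one before it is completed fails the run):
1. the carriage is fully home against the end stop (value of joint carriage above 0.117 m), for 0.1 s.
2. the lock knob has clicked past its detent to its stop (value of joint lock_knob above 1.15 rad), for 0.2 s.
3. the nozzle cap is pressed down (value of joint cap above 0.0055 m), for 0.05 s.
At the end, for the whole second after the job is handed in: The carriage is within 3 mm of its end stop, the knob rests past its detent within 0.1 rad of its stop, and the cap, after being pressed at least 5.5 of its 7 mm, is back up within 1 mm (value of joint carriage above 0.117 m and value of joint lock_knob above 1.15 rad and value of joint cap below 0.001 m); the robot touches nothing.
It fails at once if the knob is locked while the carriage is not home (value of joint lock_knob above 1 rad and value of joint carriage below 0.115 m).
It fails at once if cleaner is sprayed before the knob has clicked (value of joint cap above 0.004 m and value of joint lock_knob below 1 rad).
It fails at once if the spool, the other can or the screwdriver is disturbed (moved 30 mm or tipped) (distance of any of spool, duster, driver from where it was at the start of the episode above 0.03 m or angle between any of duster, spool's own z axis and vertical above 0.5 rad).
It also fails if it takes over 46 s, if anything falls off the work surface, if the arm or the gripper's body presses on something with over 40 N, if the wrist force passes 120 N, or if a joint passes its speed limit or range.

## Working session

There is one attempt and no reset: what is moved stays moved. The work goes in short steps, each a Python script; the robot and the scene stay as the last script left them, time stands still between calls to the robot, and variables do not carry over. Pictures are saved under pics/ and viewed, about 8 in all and at most 12, crops included, and the job is handed in when it is done.

```bash
mkdir -p pics; cat > h.py <<'E'
import numpy as np, cv2
from scipy.spatial.transform import Rotation as R
from bench import manip
def save(s,n): cv2.imwrite('pics/'+n+'.png',s['pixels'][:,:,::-1]); np.savez('pics/'+n+'.npz',**{k:v for k,v in s.items()})
def cloud(s):
    K=s['K'];h,w=s['depth'].shape
    u,v=np.meshgrid(np.arange(w),np.arange(h))
    d=np.stack([(u-K[0,2])/K[0,0],(v-K[1,2])/K[1,1]],-1); x=d.copy()
    for _ in range(8): x=d/(1+s['k1']*(x**2).sum(-1,keepdims=True))
    z=s['depth'][...,None]; P=np.concatenate([x*z,z],-1)
    T=s['pose']; return P@T[:3,:3].T+T[:3,3]
E
python3 - <<'E'
from h import *
for n in('top','scene'):
    s=manip.snapshot(n); save(s,n); print(n,s['K'],s['k1'],s['pose'])
o=manip.get_obs();print(o)
E
```

```text
top [[489.13975366   0.         308.74136795]
 [  0.         489.13975366 242.54257639]
 [  0.           0.           1.        ]] -0.0943950182766647 [[-2.28989184e-04 -9.97381043e-01  7.23256642e-02  4.54954733e+02]
 [-9.99981499e-01 -2.11258303e-04 -6.07930780e-03  9.89648971e+01]
 [ 6.07866575e-03 -7.23257181e-02 -9.97362542e-01  1.04170802e+03]
 [ 0.00000000e+00  0.00000000e+00  0.00000000e+00  1.00000000e+00]]
scene [[454.40128477   0.         316.46590389]
 [  0.         454.40128477 238.92608778]
 [  0.           0.           1.        ]] -0.0030146450235570155 [[ 8.24999835e-01  3.69021107e-01 -4.28017167e-01  9.23585408e+02]
 [ 5.64886029e-01 -5.60860990e-01  6.05259221e-01 -4.11470633e+02]
 [-1.67047039e-02 -7.41119675e-01 -6.71165092e-01  6.98345686e+02]
 [ 0.00000000e+00  0.00000000e+00  0.00000000e+00  1.00000000e+00]]
{'time': 0.1, 'joint_pos': array([ 9.32513753e-01,  5.28393497e-01,  1.43375848e+00, -1.19731187e-05,
        1.18135248e+00, -1.78509777e-01]), 'qd': array([ 0.00103175, -0.00054249, -0.00240878, -0.00124654, -0.00031641,
        0.00103361]), 'effort': array([-4.44423949e-04, -4.40984309e+01, -1.77150142e+01,  6.35129353e-02,
        5.34192973e-02, -1.09102871e-05]), 'tool_pos': array([276.93609136, 559.58386138, 221.66197906]), 'ee_rot': array([-1.39303203, -0.86286328,  0.8657698 ]), 'contact_force': array([ 0.03182427, -0.77339043,  0.15594517]), 'ft_torque': array([0.00916644, 0.00057878, 0.00985488]), 'gripper_width': 86.88758042480015}
```

View pics/top.png

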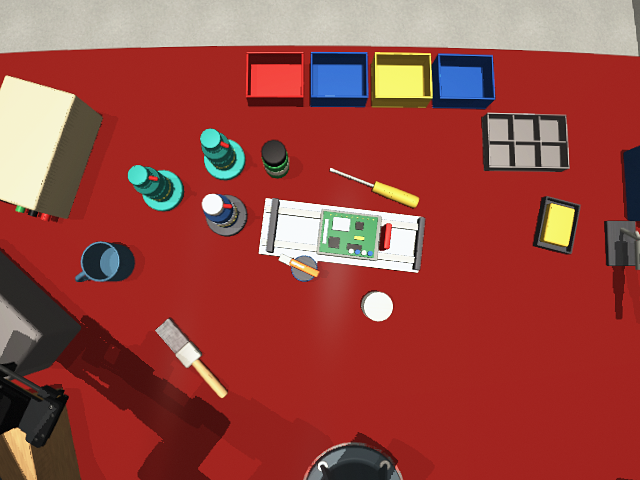

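View pics/scene.png

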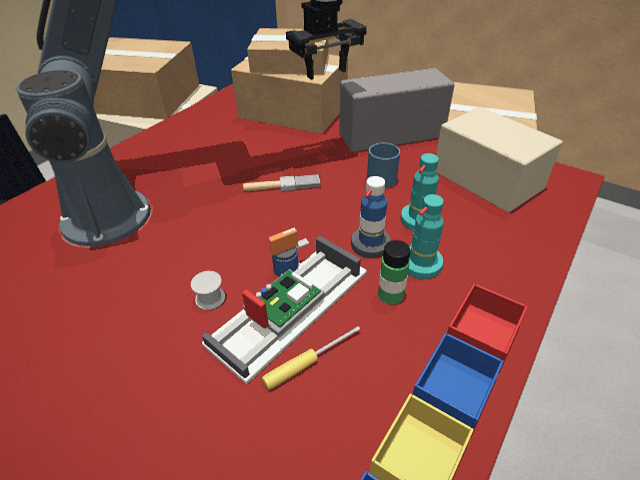

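The top view shows the tab at (386,237), the knob at (305,267), and the blue can's white cap at (212,203). The spool is at (377,306), the green can at (275,155), and the driver at (375,188). The look-alikes are the turquoise cans with turquoise caps at (210,138) and (137,175), and the red bin at (275,78). I choose the white cap on the blue can.

```bash
python3 - <<'E'
from h import *
top=dict(np.load('pics/top.npz')); sc=dict(np.load('pics/scene.npz'))
def rep(name,P,m,zmin,zmax):
    m=m&(P[...,2]>zmin)&(P[...,2]<zmax); p=P[m]
    if len(p)<8: print(name,len(p));return
    r=cv2.minAreaRect(p[:,:2].astype(np.float32)); print(name,len(p),'mean',p.mean(0).round(1),'rect',np.round(r[0],1),np.round(r[1],1),round(r[2],1),'z',np.percentile(p[:,2],[5,50,95]).round(1))
for n,s,win in(('top',top,dict(tab=(370,215,400,255),knob=(275,245,330,285),cap=(195,185,232,222),rig=(255,190,430,280),spool=(355,285,400,325),dus=(255,135,295,180))),('scene',sc,dict(tab=(235,285,275,335),knob=(262,225,312,258),cap=(360,172,390,205),rig=(195,230,375,385),spool=(185,268,228,312),dus=(375,235,412,305)))):
    P=cloud(s); hsv=cv2.cvtColor(s['pixels'],cv2.COLOR_RGB2HSV).astype(int);H,S,V=hsv[...,0],hsv[...,1],hsv[...,2]
    def W(k):
        a=np.zeros(H.shape,bool);x0,y0,x1,y1=win[k];a[y0:y1,x0:x1]=1;return a
    print(n)
    rep('tab',P,W('tab')&((H<6)|(H>174))&(S>150),92,115)
    rep('tab all',P,W('tab')&((H<6)|(H>174))&(S>150),60,115)
    rep('knob',P,W('knob')&(H>=7)&(H<22)&(S>130),93,110)
    rep('knobW',P,W('knob')&(S<70)&(V>130),90,110)
    rep('cap',P,W('cap')&(S<60)&(V>120),165,185)
    rep('base',P,W('rig')&(S<40)&(V>120),3,30)
    rep('bars',P,W('rig')&(S<90)&(V<110),30,65)
    rep('board',P,W('rig')&(H>45)&(H<85)&(S>100),30,65)
    rep('spool',P,W('spool')&(S<60),40,60)
    rep('lid',P,W('dus')&(V<70),120,140)
v=top['pixels'][170:300,190:440]; cv2.imwrite('pics/crop.png',cv2.resize(v,None,fx=3.2,fy=3.2,interpolation=cv2.INTER_CUBIC)[:,:,::-1])
E
```

```text
top
tab 167 mean [536.  -57.4 104.4] rect [536.3 -57.8] [12.5 48.7] 84.0 z [ 96.3 105.1 107.7]
tab all 229 mean [535.3 -56.   96.8] rect [536.  -57.8] [12.5 49.2] 84.0 z [ 66.1 104.2 107.5]
knob 115 mean [473.9 100.8 101.2] rect [475.  102.8] [58.5 13.9] 64.8 z [ 98.3 101.4 104.2]
knobW 30 mean [481.6 116.8 102.6] rect [481.7 117.4] [28.7  4.3] 65.2 z [ 99.9 102.4 106. ]
cap 341 mean [587.7 266.8 174.9] rect [587.5 267.3] [36.1 36.3] 88.2 z [172.1 175.  177.4]
base 4910 mean [544.9  34.9  16. ] rect [544.5  25.1] [337.3 123.2] 83.4 z [10.3 13.8 28.2]
bars 459 mean [534.1  14.3  45.3] rect [532.2  17.6] [319.4 132.8] 82.8 z [32.  48.  57.3]
board 1074 mean [5.494e+02 2.000e-01 4.500e+01] rect [544.4  11.2] [111.2  83.7] 83.2 z [42.2 45.  48.1]
spool 671 mean [398.  -46.5  51.1] rect [398.3 -47.3] [57.7 56.6] 89.3 z [48.4 51.2 53.9]
lid 339 mean [697.  162.4 130.3] rect [694.4 160.5] [45.3 44. ] 0.9 z [125.2 130.6 133.3]
scene
tab 238 mean [541.  -60.2 102.1] rect [538.3 -58.3] [12.2 50.7] 82.6 z [ 93.5 103.9 106.7]
tab all 477 mean [542.2 -61.5  89. ] rect [538.4 -58.5] [12.3 50.9] 81.9 z [ 63.4  91.9 106.3]
knob 174 mean [478.   97.7  99.2] rect [477.6 101.7] [57.9 15.8] 62.7 z [ 93.6 100.1 102.6]
knobW 26 mean [482.8 115.7 102.2] rect [482.5 116.1] [25.   6.6] 57.4 z [100.7 102.1 103.7]
cap 220 mean [592.1 264.3 173.2] rect [589.5 267.5] [35.8 37.4] 40.6 z [166.8 174.1 176.2]
base 4840 mean [558.6  -6.6  15.2] rect [563.8  41.8] [403.  240.9] 62.2 z [ 6.6 13.1 27.4]
bars 1125 mean [548.1  60.3  43.4] rect [511.3  61.1] [401.  192.9] 83.2 z [31.1 44.8 57.3]
board 1023 mean [555.1   3.6  44.7] rect [547.4  12.2] [112.1  84. ] 83.3 z [42.6 44.7 46.9]
spool 559 mean [401.4 -47.3  50.5] rect [400.5 -46.4] [58.6 57.5] 79.1 z [48.5 50.4 52.5]
lid 428 mean [699.1 155.9 129.4] rect [697.7 159. ] [43.7 44.6] 81.6 z [122.3 130.4 132.2]
```

View pics/crop.png

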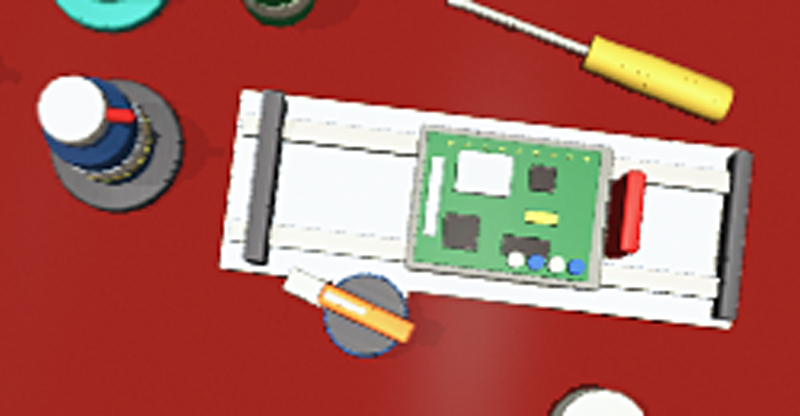

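The crop confirms the white cap on the blue can with its red nozzle towards the rig. The carriage is about 37 mm along, and the knob is open at about 65°. Rig yaw is about -6.7°. Next I check the IK and then push.

```bash
cat >> h.py <<'E'
yaw=np.deg2rad(-6.7); O=np.array([549.9,43.2])
def rig(x,y,z): c,s=np.cos(yaw),np.sin(yaw); return np.array([O[0]+c*x-s*y,O[1]+s*x+c*y,z])
def ori(a): c,s=np.cos(a),np.sin(a); return R.from_matrix(np.array([[c,0,-s],[s,0,c],[0,-1,0]])).as_rotvec()
def st(m=''): o=manip.get_obs(); print(m,round(o['time'],2),o['tool_pos'].round(1),o['contact_force'].round(1),o['ft_torque'].round(2),round(o['gripper_width'],1),'j6',o['joint_pos'][5].round(2))
E
python3 - <<'E'
from h import *
x=R.from_rotvec(manip.get_obs()['ee_rot']).as_matrix()[:,0]; print('jaw',np.rad2deg(np.arctan2(x[1],x[0])))
for n,p,a in[('push0',rig(0,-137,65),yaw),('push1',rig(0,-30,65),yaw),('k0',(476,102.2,67),np.deg2rad(64.9-90)),('k1',(476,102.2,67),np.deg2rad(-6.7-90)),('cap',(588.5,267.4,166),yaw)]:
    for f in(0,np.pi):
        q=manip.solve_ik(p,ori(a+f)); print(n,f,None if q is None else np.round(q,2))
E
```

```text
jaw 63.657237996486906
push0 0 [-0.38  0.66  1.77  0.    0.72 -0.26]
push0 3.141592653589793 None
push1 0 [-0.18  0.66  1.76  0.    0.73 -0.06]
push1 3.141592653589793 None
k0 0 [-0.02  0.61  1.9  -0.    0.63  0.42]
k0 3.141592653589793 [-0.02  0.61  1.9  -0.    0.63 -2.72]
k1 0 [-0.02  0.61  1.9   0.    0.63  1.67]
k1 3.141592653589793 [-0.02  0.61  1.9  -0.    0.63 -1.47]
cap 0 [0.25 0.62 1.43 0.   1.09 0.37]
cap 3.141592653589793 [ 0.25  0.62  1.43 -0.    1.09 -2.77]
```

```bash
python3 - <<'E'
from h import *
manip.move_to(rig(0,-137,222),ori(yaw)); manip.move_gripper(0); st('above')
print(manip.movel(rig(0,-137,65),rate=150,f_stop=15)); st('down')
print(manip.movel(rig(0,-45,65),rate=80,f_stop=20)); st('push')
print(manip.movel(rig(0,-18,65),rate=35,f_stop=12)); st('home?')
s=manip.snapshot('top'); save(s,'top2'); P=cloud(s);hsv=cv2.cvtColor(s['pixels'],cv2.COLOR_RGB2HSV).astype(int)
m=(hsv[...,0]>45)&(hsv[...,0]<85)&(hsv[...,1]>100)&(abs(P[...,2]-45)<6)&(abs(P[...,0]-545)<70)&(P[...,1]>-80)&(P[...,1]<160)
print(cv2.minAreaRect(P[m][:,:2].astype(np.float32)))
E
```

```text
above 4.12 [533.9 -92.9 222. ] [0.4 0.1 0.8] [-0.08  0.07 -0.01] 0.6 j6 -0.26
False
down 5.32 [534.6 -93.1  65.7] [-0.2 -0.2  0. ] [-0.14  0.08  0.07] 0.6 j6 -0.26
False
push 6.62 [543.7  -1.2  64.6] [-0.5  0.4  0.1] [-0.06  0.04 -0.  ] 0.2 j6 -0.09
True
home? 7.07 [545.2   7.7  64.7] [-0.9 -3.3  1.4] [-0.4   0.06 -0.  ] 0.6 j6 -0.07
((555.5152587890625, 103.578857421875), (92.48668670654297, 83.57949829101562), 83.51681518554688)
```

Both cues put the carriage at about 0.12. I'll press once more to confirm, then back off and re-measure the knob with the arm raised.

```bash
python3 - <<'E'
from h import *
p=manip.get_obs()['tool_pos']; d=rig(0,1,0)-rig(0,0,0)
print(manip.movel(p+5*d,rate=20,f_stop=14)); st('re-push')
manip.movel(manip.get_obs()['tool_pos']-15*d,rate=80)
q=manip.get_obs()['tool_pos']; manip.movel([q[0],q[1],180],rate=200); manip.move_gripper(87)
manip.move_to([450,30,180],ori(np.deg2rad(-25.1)))
for n in('top','scene'):
    s=manip.snapshot(n); save(s,n+'3'); P=cloud(s);hsv=cv2.cvtColor(s['pixels'],cv2.COLOR_RGB2HSV).astype(int);H,S,V=np.moveaxis(hsv,2,0)
    for nm,m in(('knob',(H>=7)&(H<22)&(S>130)&(abs(P[...,2]-101)<7)&(np.hypot(P[...,0]-476,P[...,1]-102)<45)),('board',(H>45)&(H<85)&(S>100)&(abs(P[...,2]-45)<6)&(abs(P[...,0]-550)<70)&(P[...,1]>-80)&(P[...,1]<170))):
        print(n,nm,m.sum(),cv2.minAreaRect(P[m][:,:2].astype(np.float32)) if m.sum()>5 else '')
cv2.imwrite('pics/v3.png',np.hstack([cv2.imread('pics/top3.png')[150:330,180:450],cv2.imread('pics/scene3.png')[180:360,200:470]])); st()
E
```

```text
True
re-push 7.35 [545.1   7.5  64.5] [-0.2 -2.   1.1] [-0.39  0.05 -0.05] 0.4 j6 -0.06
top knob 125 ((476.8243103027344, 106.82534790039062), (49.658294677734375, 13.894132614135742), 64.73661041259766)
top board 1256 ((554.6049194335938, 95.01863861083984), (110.09660339355469, 83.43159484863281), 82.96387481689453)
scene knob 163 ((477.068359375, 102.63922882080078), (58.99648666381836, 15.575933456420898), 64.2453384399414)
scene board 816 ((557.1972045898438, 95.69160461425781), (113.53369903564453, 83.33568572998047), 83.46295166015625)
 10.51 [451.9  29.5 180.5] [-0.1 -1.6 -0.4] [-0.12  0.09 -0.01] 87.1 j6 0.26
```

View pics/v3.png

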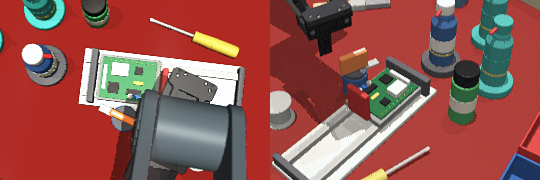

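The view shows the board against the end stop, having moved about 84 mm, with the knob still open. Next I grip and turn it.

```bash
python3 - <<'E'
from h import *
k=np.array([476.2,102.3]); a0=np.deg2rad(64.9-90)
manip.move_to([*k,150],ori(a0))
print(manip.movel([*k,67],rate=100,f_stop=12)); st('down')
manip.move_gripper(0); st('grip')
for t in(.4,.8,1.1,1.22):
    manip.movel([*k,67],ori(a0-t),rate=40); st(t)
E
```

```text
False
down 11.92 [476.7 102.1  67.5] [ 0.2 -0.6  0.2] [-0.07  0.08  0.05] 87.1 j6 0.42
grip 13.08 [475.3 102.6  66.9] [-0.9  1.7  0.6] [ 0.22  0.33 -0.04] 14.2 j6 0.42
0.4 13.63 [475.3 102.6  66.9] [-3.   2.5  2.4] [0.5  0.53 0.07] 14.0 j6 0.82
0.8 14.18 [475.3 102.7  66.9] [-4.   3.6  2.5] [0.68 0.68 0.04] 13.5 j6 1.22
1.1 14.63 [475.2 102.8  66.9] [-3.7  4.2  2.1] [ 0.76  0.73 -0.12] 13.7 j6 1.52
1.22 14.9 [475.2 102.8  66.9] [-3.6  4.7  2.2] [ 0.78  0.69 -0.11] 13.7 j6 1.64
```

```bash
python3 - <<'E'
from h import *
manip.move_gripper(45); p=manip.get_obs()['tool_pos']; manip.movel([p[0],p[1],200],rate=150); manip.move_gripper(0)
manip.move_to([480,200,240],ori(yaw)); st()
for n in('top','scene'):
    s=manip.snapshot(n); save(s,n+'4'); P=cloud(s);hsv=cv2.cvtColor(s['pixels'],cv2.COLOR_RGB2HSV).astype(int);H,S,V=np.moveaxis(hsv,2,0)
    m=(H>=7)&(H<22)&(S>130)&(abs(P[...,2]-101)<7)&(np.hypot(P[...,0]-476,P[...,1]-102)<45)
    print(n,m.sum(),cv2.minAreaRect(P[m][:,:2].astype(np.float32)) if m.sum()>5 else '')
    m=(S<60)&(V>120)&(abs(P[...,2]-175)<8)&(np.hypot(P[...,0]-588,P[...,1]-267)<30)
    print('cap',m.sum(),cv2.minAreaRect(P[m][:,:2].astype(np.float32)) if m.sum()>5 else '')
cv2.imwrite('pics/v4.png',np.hstack([cv2.imread('pics/top4.png')[150:330,180:450],cv2.imread('pics/scene4.png')[180:360,200:470]]))
E
```

```text
18.98 [479.9 199.8 239.8] [-0.2 -0.2 -0.1] [-0.08  0.04 -0.  ] 0.1 j6 0.3
top 168 ((475.12738037109375, 103.08557891845703), (13.620269775390625, 59.38925552368164), 82.8697280883789)
cap 254 ((587.2750854492188, 271.2646789550781), (36.3126220703125, 28.272058486938477), 4.234523773193359)
scene 154 ((477.5237121582031, 102.54548645019531), (14.76508617401123, 60.38674545288086), 83.3139419555664)
cap 207 ((590.5789184570312, 267.9505920410156), (35.612213134765625, 36.86030197143555), 4.936753749847412)
```

View pics/v4.png

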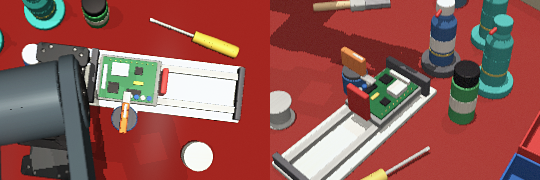

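The knob bar, now released, lies along rig +x (-7°) with its tongue over the carriage, so it is locked. Next I press the cap.

```bash
python3 - <<'E'
from h import *
c=[588.5,267.4]
manip.move_to([*c,230],ori(yaw)); manip.movel([*c,182],rate=80); st('over')
print(manip.movel([*c,164],rate=20,f_stop=12)); st('pressed'); manip.pause(.3); st('held')
E
```

```text
over 20.4 [588.8 267.4 182.2] [ 0.7 -0.3 -0.7] [-0.09  0.11 -0.01] 0.5 j6 0.37
True
pressed 21.14 [588.7 267.5 167.6] [-1.1 -1.1  4.6] [-0.08  0.19 -0.01] 0.3 j6 0.37
held 21.44 [588.7 267.5 167.4] [-0.8  0.2  5.5] [-0.07  0.19  0.05] 0.5 j6 0.37
```

```bash
python3 - <<'E'
from h import *
c=[588.5,267.4]
print(manip.movel([*c,165],rate=15,f_stop=14)); st('again'); manip.pause(.2); st('held')
manip.movel([*c,240],rate=60); manip.move_to([450,330,260],ori(yaw)); manip.pause(.5); st('away')
for n in('top','scene'):
    s=manip.snapshot(n); save(s,n+'5'); P=cloud(s);hsv=cv2.cvtColor(s['pixels'],cv2.COLOR_RGB2HSV).astype(int);H,S,V=np.moveaxis(hsv,2,0)
    m=(H>=7)&(H<22)&(S>130)&(abs(P[...,2]-101)<7)&(np.hypot(P[...,0]-476,P[...,1]-102)<45)
    print(n,m.sum(),cv2.minAreaRect(P[m][:,:2].astype(np.float32)) if m.sum()>5 else '')
    m=(S<60)&(V>120)&(abs(P[...,2]-173)<12)&(np.hypot(P[...,0]-588,P[...,1]-267)<30)
    print('cap z',m.sum(),np.median(P[m][:,2]) if m.sum() else '')
cv2.imwrite('pics/v5.png',np.hstack([cv2.imread('pics/top5.png')[120:330,180:450],cv2.imread('pics/scene5.png')[170:380,190:460]]))
E
```

```text
True
again 21.65 [588.7 267.5 167.6] [-1.9 -0.   5.4] [-0.07  0.23  0.01] 0.9 j6 0.37
held 21.85 [588.7 267.5 167.4] [-0.6  0.2  5.5] [-0.07  0.15 -0.  ] 0.6 j6 0.37
away 24.38 [450.4 329.8 259.8] [-0.1  0.3  0. ] [-0.07  0.03 -0.02] 0.5 j6 0.55
top 114 ((475.1866149902344, 103.07593536376953), (13.615926742553711, 59.46142578125), 82.87026977539062)
cap z 338 175.23068173269115
scene 149 ((477.150146484375, 102.743896484375), (15.228720664978027, 60.578956604003906), 83.89364624023438)
cap z 245 173.9448579833769
```

View pics/v5.png

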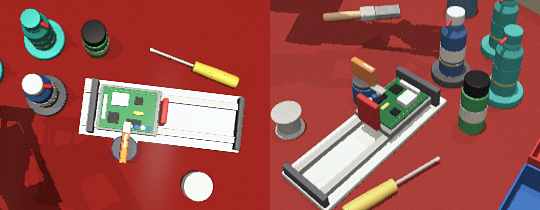

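The carriage is home, the knob is locked, the cap is back up and the bystanders look unmoved.

```bash
python3 -c "
from bench import manip
print(manip.hand_in())"
```

```text
the job is handed in; nothing more can be done
None
```

I handed the job in after about 24 s of the 46 s allowed. All three steps went through in order, but `hand_in` gave no verdict, so this rests on my own checks.

- **Carriage:** I pushed it about 84 mm by the red tab. It stopped hard, and a second push moved it no further. In the pictures the board sits against the end stop.
- **Knob:** I turned it 1.22 rad clockwise and let go. In both cameras, before and after the cap press, the bar lies within about 1° of the locked direction.
- **Cap:** I pressed the white cap of the blue can until the force limit tripped, twice. The fingertips stopped at 167.5 mm, about 6.5–7 mm down, with about 5.5 N held. Afterwards the cap top measured 174–175 mm, so it is back up.
- **Bystanders:** The spool, green can and screwdriver look unmoved in the last pictures. I judged that by eye and did not re-measure them.

The arm finished well clear of everything, with contact force near zero. No check failed or disagreed beyond the 1–2 mm camera calibration spread.

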